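Cap a lens barrel and hold it seated in a V-block

TASK

Set the small tapered dust plug into the open top of the standing lens barrel until its shoulder rests on the rim, and let go of it. Then stand the capped barrel upright on the foot plate of the V-block, push it gently into the V until it bears on both faces, and finish while still holding it pressed there (a push of about 10 N; do not let go or back off). Never tip the barrel or ram the V-block, and leave the other things on the table where they are.

Things in the scene. Friction and masses are not known exactly. Their poses are not given: they have to be found in the camera images.
- barrel_mid (a point): centre (half-way up, on the axis) of the lens barrel: a dark metal cylinder standing upright on the table, 64 mm high, loose, about 0.25 kg. Lower 44 mm: solid body, 46 mm diameter. Upper 20 mm: neck, 43 mm outside diameter with a 32 mm bore, 20 mm deep, open at the top, lens glass at its floor. z points up along the axis
- barrel_rim (a point): centre of the barrel's open mouth, level with its rim, 64 mm above the barrel's foot
- plug_mid (a point): centre (half-way up) of the small black plastic dust plug, 38 mm high, 30 g, standing on its narrow end, z up. Measured from its foot: 0 to 16 mm a taper, 25 mm diameter at the tip, 29 mm at the top; 16 to 20 mm a shoulder disc of 38 mm diameter; 20 to 38 mm a grip knob of 24 mm diameter (grip it from above, fingertips above the shoulder). Seated, the shoulder's underside lies on the barrel's rim
- seat (a point): where the axis of a seated barrel stands: on the upper face of the foot plate of the V-block (bare aluminium, fixed), 8 mm above the table. x points level into the V (push along +x), y left, z up. The foot plate reaches from 90 mm before this point (-x) to 60 mm behind it, 50 mm to either side
- barrel: the same lens barrel; origin at the centre of its foot
- left_face: left half (+y of the seat) of the V, rigid, 46 mm tall above the foot plate; frame as seat. The V opens to -x; its upright faces stand 45 degrees either side of x (90 degree V), from the mouth (6.5 mm beyond the seat, 52 mm wide) to the V's bottom line (32.5 mm beyond). The block is 72 mm wide. A seated barrel touches each face along one upright line
- right_face: right half (-y of the seat) of the V, the mirror image; frame as seat. The faces and the foot plate are smooth and slippery (friction about 0.1): a barrel standing free before the V slides along them and centres itself when pushed with closed fingers from behind
- bung_mid (a point): bystander: a larger black plug of the same kind, shoulder 58 mm diameter, 44 mm high, too big for the barrel; half-way up. The plug and it may stand in either place
- spacer_mid (a point): bystander: flat steel ring, 52 mm diameter, 10 mm high; its centre
- oil_mid (a point): bystander: small amber bottle, 36 mm diameter, 75 mm high; half-way up
- dish_mid (a point): bystander: shallow clear dish, 88 mm diameter, 16 mm high; half-way up
- canister_mid (a point): bystander: clear round canister, 48 mm diameter, 65 mm high; half-way up
- driver_mid (a point): bystander: screwdriver lying on the table, 160 mm long; its middle
- plug: the same dust plug; origin at the centre of its foot; seated, its knob's top stands 22 mm above the rim and its foot 16 mm below
There are look-alikes about, which are no part of the job. What is shaped like the barrel but green, purple or yellow is not meant.

How it is judged:
On the way, in this order (a step that is already met when the one before it is completed fails the run):
1. the dust plug sits in the barrel's mouth, let go, while the barrel still stands away from the V-block (horizontal distance between plug_mid and barrel_mid below 0.005 m and z of plug_mid in the frame of barrel_rim between 0 and 0.0055 m and angle between the z axis of plug_mid and the z axis of barrel_mid, either way round below 0.1 rad and contact force between the fingers and plug below 0.1 N and horizontal distance between barrel_mid and seat above 0.08 m), for 0.2 s.
2. the capped barrel is pressed on both faces of the V-block (horizontal distance between plug_mid and barrel_mid below 0.005 m and z of plug_mid in the frame of barrel_rim between 0 and 0.0055 m and angle between the z axis of plug_mid and the z axis of barrel_mid, either way round below 0.1 rad and contact force between barrel and left_face above 2 N and contact force between barrel and right_face above 2 N), for 0.2 s.
At the end, for the whole second after the job is handed in: The plug is in the barrel with its shoulder on the rim (within 2.5 mm, 5 mm sideways, 0.1 rad); the barrel stands upright (0.06 rad) on the foot plate (within 3 mm) at the seat (within 3 mm), bears on each V face with more than 2 N, and the fingers are still pressing on it with more than 3 N (all of step 2 and z of barrel_mid in the frame of seat between 0.029 and 0.035 m and horizontal distance between barrel_mid and seat below 0.003 m and angle between barrel_mid's own z axis and vertical below 0.06 rad and contact force between the fingers and barrel above 3 N and linear speed of barrel below 0.01 m/s); the arm keeps its last pose, push and grip.
It fails at once if the barrel is tipped (angle between barrel_mid's own z axis and vertical above 0.5 rad).
It fails at once if the barrel is rammed into the V-block (more than 45 N on a face) (contact force between barrel and left_face above 45 N or contact force between barrel and right_face above 45 N).
It fails at once if a bystander is moved by more than 25 mm (distance of any of bung_mid, spacer_mid, oil_mid, dish_mid, canister_mid, driver_mid from where it was at the start of the episode above 0.025 m).
It also fails if it takes over 64 s, if anything falls off the work surface, if the arm or the gripper's body presses on something with over 40 N, if the wrist force passes 120 N, or if a joint passes its speed limit or range.

ROBOT

A 6-joint arm with a two-finger parallel gripper is mounted at the origin on the work surface. World frame = base frame: x ahead of the robot, y to its left, z up, the work surface at z = 0. Lengths are in m, angles in rad, forces in N, time in s.
With the tool pointing down it reaches from about 0.35 to 0.775 m from the base axis. Payload 5.5 kg.
Tool frame: the origin (TCP) lies at the very end of the fingers, on their centre line; the grasp point (between the pads) lies 19 mm behind it; z points along the fingers, x is the direction in which the jaws open and shut, and the axes are right-handed (so a half turn about z gives the same grasp; the last joint's range is limited). The gripper opens to 85 mm and grips with 20 to 120 N. Pads are 22 mm wide; open, the fingers measure 114 mm over their backs; the gripper's body (76 mm by 85 mm) begins 54 mm behind the grasp point. The pads swing forward as they close: fully open they stand 13 mm farther back than shut.
Start: joints at [1.085, 0.313, 0.046, 1.304, 0, 1.431], TCP at [0.195, 0.541, 0.231] pointing down, gripper open.
Joint ranges: [-2.76, 2.76], [-0.86, 1.69], [-1.03, 1.26], [-2.2, 2.34], [-1.47, 1.5], [-3.14, 3.14]. Speed limits (rad/s): [2.57, 2.57, 3.14, 3.14, 3.14, 3.14].

INTERFACE

Orientations are given as a unit quaternion [w, x, y, z].
In Python, from workcell import env gives the robot as it stands.
- The arm moves only by the shell command python3 -m inch 'ROWS' [FORCE]. ROWS is JSON, a list of rows, each a list of 7 numbers: the turn, a rotation vector about the tool's x, y, z each as a share of 8 degrees, from -1 to 1, then the shift along the tool's x, y, z each as a share of 0.05 m, from -1 to 1, then the closure, from 0 (fully open) to 1 (shut). A call has 1 to 12 rows; each row shifts and turns the commanded pose from where the row before left it, along the tool's axes as they then stand; what a row does not reach is not made up. A row lasts 1/10 s, in which the tool goes at most 50 mm and 8.59 degrees, less where a joint would pass 70% of its speed; a pose out of reach is approached as far as the arm can. A call with a number of a shift or a turn outside -1 to 1 is refused whole. A call with a gripper value outside its range is refused whole. The fingers move at their own pace and stop on an object; FORCE is the grip in N (left out, the last holds). Time passes only in rows, so rows that do not move let the fingers close. It gives the time, the measured TCP pose, the force and the opening at its end, in the units of the state.
- env.get_state(): the state, without advancing time (a new reading comes with each control period).
- env.read_camera(name): name is "scene" or "top" or "wrist"; returns the picture (480x640x3 uint8, red, green, blue); there is no depth.
- env.calibration(name): a dict with "fx", "fy", "cx", "cy" (pixels), "rvec" (rotation vector, rad) and "tvec" (3), from world to camera coordinates, as OpenCV has them; the wrist camera has in their place "hand_eye" (4x4, takes a point from camera to tool coordinates, whose origin is the TCP and whose axes are the tool frame's). Camera axes: x right, y down, z forward; pixel columns grow to the right and rows downward; lengths in m; the calibration is good to about 2 mm. A picture is of the moment at which its call begins: read the wrist's pose just before it. calibration takes no time and is no camera call.
- env.hand_in(): hands the job in, once; it reports no verdict.
The state is a dict: "clock": time; "joint_pos": joint angles; "qvel": joint speeds; "tau": joint torques, N m; "tcp_pos": TCP position; "orientation": TCP orientation; "wrist_force": force on the tool from outside, world axes, zero at the start; "ft_torque": the same for the moment, N m; "finger_gap": finger opening in m.
Only numpy, scipy, OpenCV 4.12 (cv2) and the standard library are available. Lean on these libraries where they do the work, as an engineer would, in place of code of your own. Each camera call takes 0.05 s, during which the arm holds its last target.

## Working session

There is one attempt and no reset: what is moved stays moved. The work goes in short steps, Python scripts to look and compute and a shell command to move; the robot and the scene stay as the last step left them, time stands still between calls to the robot, and variables do not carry over. Pictures are saved under pics/ and viewed, and the job is handed in when it is done.

```bash
ls; mkdir -p pics; python3 - <<'E'
from workcell import env
import cv2
print(env.get_state())
for n in ("scene","top","wrist"):
    im=env.read_camera(n); cv2.imwrite(f"pics/{n}0.png",im[:,:,::-1]); print(n,env.calibration(n))
E
```

```text
pics
{'clock': 0.0, 'joint_pos': array([ 1.08539273e+00,  3.13988222e-01,  4.49783732e-02,  1.30360035e+00,
       -1.55406543e-05,  1.43122431e+00]), 'qvel': array([ 1.07926386e-03, -1.31083445e-03, -1.45950115e-03, -7.56725794e-04,
        7.76038761e-04, -4.58781497e-05]), 'tau': array([ 7.26192156e-04, -4.80623281e+01,  2.98535782e+01,  1.95620977e-02,
       -1.99672172e-04,  8.80238868e-07]), 'tcp_pos': array([0.19467008, 0.54049969, 0.23041555]), 'orientation': array([ 4.20007083e-04,  8.18223080e-01,  5.74900138e-01, -8.03855666e-04]), 'wrist_force': array([-0.57906754,  0.48308909, -0.48583085]), 'ft_torque': array([ 0.05804702, -0.0466582 , -0.02681801]), 'finger_gap': 0.08540056151569118}
scene {'fx': 448.14779161713835, 'fy': 448.14779161713835, 'cx': 320.8268017771784, 'cy': 240.68243033901342, 'rvec': array([ 1.65628427,  1.65404797, -0.83839479]), 'tvec': array([-0.00402177, -0.30312028,  1.40446981])}
top {'fx': 528.3220086280346, 'fy': 528.3220086280346, 'cx': 314.3807509978346, 'cy': 242.12064641419065, 'rvec': array([ 2.14083428, -2.1218682 ,  0.23770337]), 'tvec': array([-0.02132128,  0.59405585,  0.88711226])}
wrist {'fx': 388.6344658796991, 'fy': 388.6344658796991, 'cx': 318.3715221743797, 'cy': 242.7085714827487, 'hand_eye': array([[ 9.99999373e-01, -1.10807468e-03,  1.64104748e-04,
         1.06466477e-03],
       [ 9.95209987e-04,  9.46105684e-01,  3.23856518e-01,
        -8.28633628e-02],
       [-5.14117644e-04, -3.23856152e-01,  9.46106193e-01,
        -1.42818260e-01],
       [ 0.00000000e+00,  0.00000000e+00,  0.00000000e+00,
         1.00000000e+00]])}
```

View pics/top0.png

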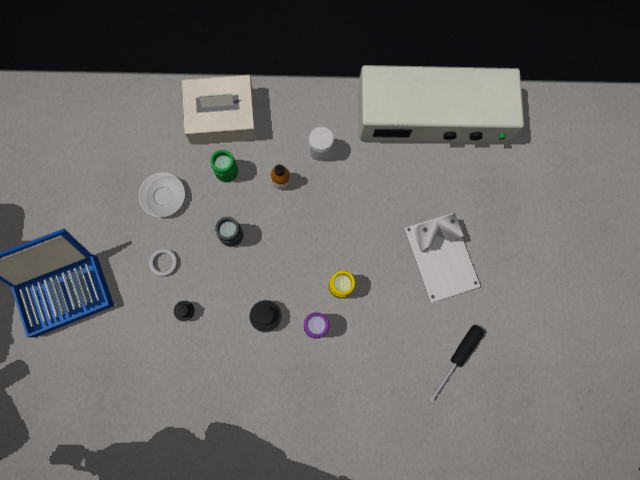

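View pics/scene0.png

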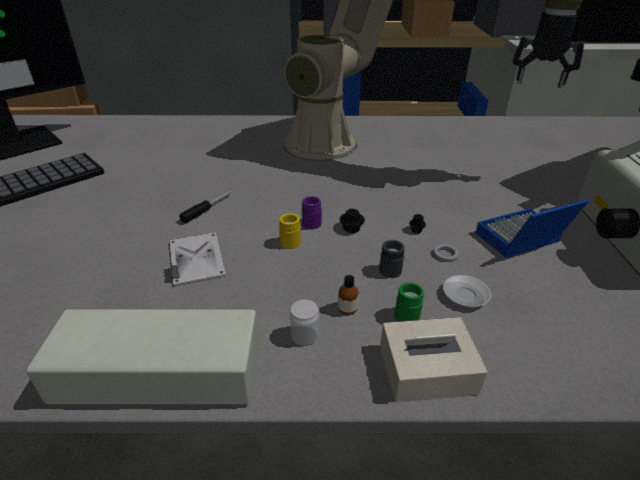

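View pics/wrist0.png

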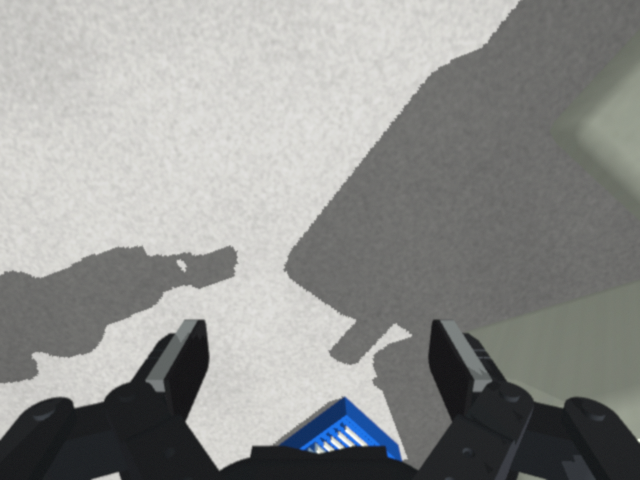

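The top image shows the plug at about (184,310), the bung at (265,316), the dark barrel at (229,231) and the V-block near (443,257). The V is at the upper end of the foot plate. I'll zoom in and measure.

```bash
cat > h.py <<'E'
import numpy as np, cv2
from workcell import env
from scipy.spatial.transform import Rotation as R
def K(c): return np.array([[c['fx'],0,c['cx']],[0,c['fy'],c['cy']],[0,0,1]])
def q2R(q): return R.from_quat([q[1],q[2],q[3],q[0]]).as_matrix()
def extr(name,st=None):
    c=env.calibration(name)
    if name=='wrist':
        st=st or env.get_state()
        T=np.eye(4);T[:3,:3]=q2R(st['orientation']);T[:3,3]=st['tcp_pos']
        M=np.linalg.inv(T@c['hand_eye']); return K(c),M[:3,:3],M[:3,3]
    return K(c),cv2.Rodrigues(c['rvec'])[0],np.array(c['tvec'])
def proj(name,P,st=None):
    k,r,t=extr(name,st); p=(r@np.atleast_2d(P).T).T+t; p=p@k.T; return p[:,:2]/p[:,2:]
def unproj(name,uv,z,st=None):
    k,r,t=extr(name,st); d=r.T@np.linalg.inv(k)@np.array([uv[0],uv[1],1.]); c=-r.T@t
    return c+d*(z-c[2])/d[2]
E
python3 - <<'E'
import cv2
im=cv2.imread('pics/top0.png'); sc=cv2.imread('pics/scene0.png')
def crop(i,x,y,w,h,s): return cv2.resize(i[y:y+h,x:x+w],None,fx=s,fy=s,interpolation=cv2.INTER_CUBIC)
cv2.imwrite('pics/topL.png',crop(im,160,200,160,120+15,5)[:600,:800])
cv2.imwrite('pics/topV.png',crop(im,395,205,100,100,6))
cv2.imwrite('pics/scV.png',crop(sc,160,225,75,65,8))
E
```

```text
(no output)
```

View pics/topL.png

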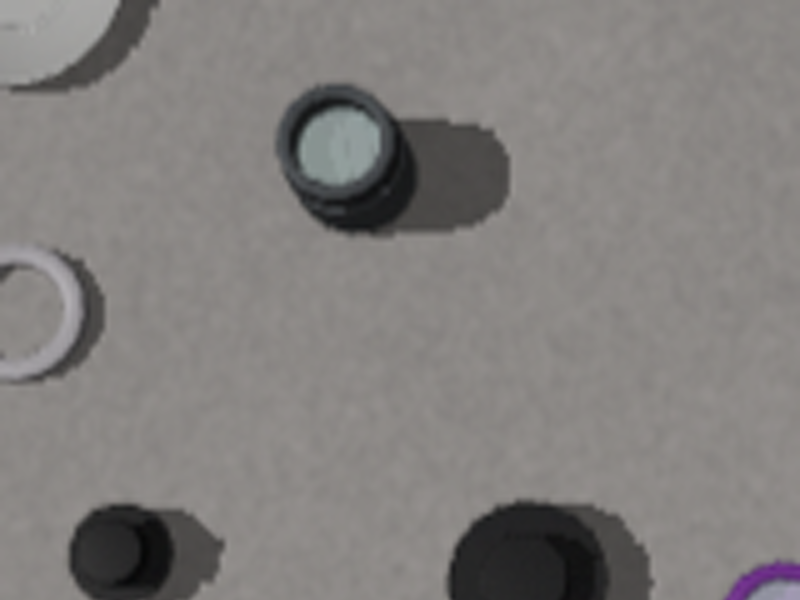

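View pics/topV.png

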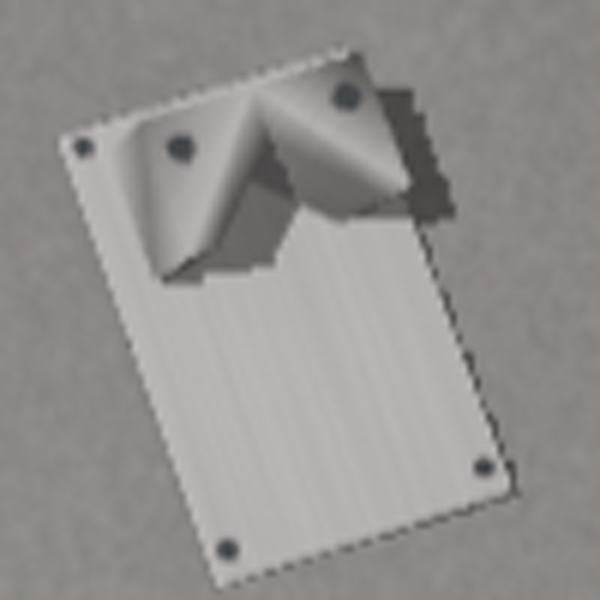

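View pics/scV.png

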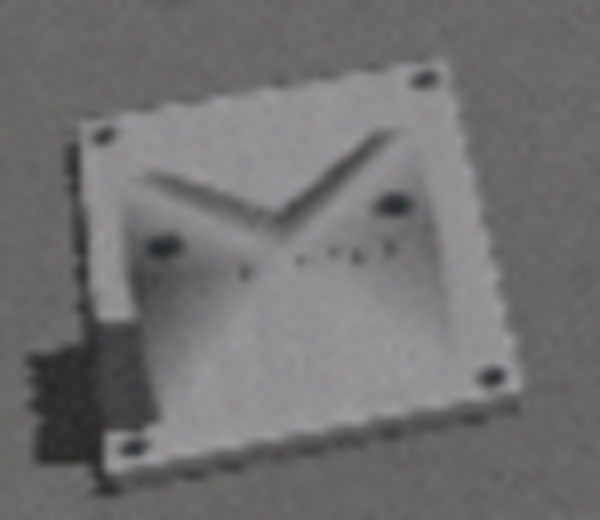

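```bash
python3 - <<'E'
from h import *
loc=np.array([[.06,.05],[.06,-.05],[-.09,-.05],[-.09,.05]])
def fit(name,uv):
    W=np.array([unproj(name,p,.008)[:2] for p in uv])
    cl,cw=loc.mean(0),W.mean(0); H=(loc-cl).T@(W-cw)
    U,S,Vt=np.linalg.svd(H); r=Vt.T@np.diag([1,np.sign(np.linalg.det(Vt.T@U.T))])@U.T
    t=cw-r@cl; res=W-(loc@r.T+t)
    print(name,'seat',t.round(4),'yaw',np.degrees(np.arctan2(r[1,0],r[0,0])).round(2),'res mm',np.abs(res*1000).max().round(1))
fit('top',[(405.3,228.3),(454.5,213),(480.8,287),(431.3,302.5)])
fit('scene',[(225,274),(173.5,282.8),(170.2,240.6),(215.4,232.8)])
print('plug',unproj('top',(181.4,310.6),.038)); print('barrel',unproj('top',(227.6,228),.064))
for n,u,z in(('bung',(264,316),.044),('spacer',(163,263),.01),('oil',(280,168),.075),('dish',(162,195),.016),('green',(222,158),.064),('yellow',(343,281),.064),('purple',(317,322),.064)): print(n,unproj('top',u,z).round(3))
st=env.get_state(); print(q2R(st['orientation']).round(3))
E
```

```text
top seat [ 0.5923 -0.256 ] yaw 17.42 res mm 1.6
scene seat [ 0.5949 -0.2518] yaw 17.31 res mm 3.6
plug [0.47189409 0.21818069 0.038     ]
barrel [0.61689346 0.1387448  0.064     ]
bung [0.463 0.072 0.044]
spacer [0.561 0.263 0.01 ]
oil [0.726 0.047 0.075]
dish [0.69  0.271 0.016]
green [0.748 0.154 0.064]
yellow [ 0.524 -0.067  0.064]
purple [ 0.453 -0.021  0.064]
[[ 0.339  0.941 -0.001]
 [ 0.941 -0.339 -0.001]
 [-0.001 -0.    -1.   ]]
```

```bash
python3 -m inch '[[0,0,0,-0.35,0.62,0.12,0],[0,0,0,-0.35,0.62,0.12,0],[0,0,0,-0.35,0.62,0.12,0],[0,0,0,-0.35,0.62,0.12,0],[0,0,0,-0.35,0.62,0.12,0],[0,0,0,-0.35,0.62,0.12,0],[0,0,0,-0.35,0.62,0.12,0],[0,0,0,-0.35,0.62,0.12,0],[0,0,0,-0.35,0.62,0.12,0],[0,0,0,-0.35,0.62,0.12,0],[0,0,0,-0.35,0.62,0.12,0],[0,0,0,-0.35,0.62,0.12,0]]' 20; python3 -m inch '[[0,0,0,0,0,0,0],[0,0,0,0,0,0,0],[0,0,0,0,0,0,0]]'
cat > look.py <<'E'
import sys
from h import *
st=env.get_state(); im=env.read_camera('wrist'); cv2.imwrite('pics/'+sys.argv[1]+'.png',im[:,:,::-1])
import pickle; pickle.dump(st,open('pics/'+sys.argv[1]+'.pkl','wb'))
print(st['clock'],st['tcp_pos'].round(4),st['wrist_force'].round(2),st['finger_gap'].round(4),'\n',q2R(st['orientation']).round(4))
E
python3 look.py w1
```

```text
clock: 1.35
tcp_pos: [0.4743, 0.216, 0.1589]
orientation: [-0.0, 0.818, 0.575, -0.0]
wrist_force: [-0.5, 1.2, -0.8]
finger_gap: 0.0856
clock: 1.65
tcp_pos: [0.473, 0.2178, 0.1593]
orientation: [-0.0, 0.818, 0.575, -0.0]
wrist_force: [0.3, 0.3, 0.7]
finger_gap: 0.0853Traceback (most recent call last):
  File "look.py", line 5, in <module>
    print(st['clock'],st['tcp_pos'].round(4),st['wrist_force'].round(2),st['finger_gap'].round(4),'\n',q2R(st['orientation']).round(4))
                                                                        ^^^^^^^^^^^^^^^^^^^^^^
AttributeError: 'float' object has no attribute 'round'
```

View pics/w1.png

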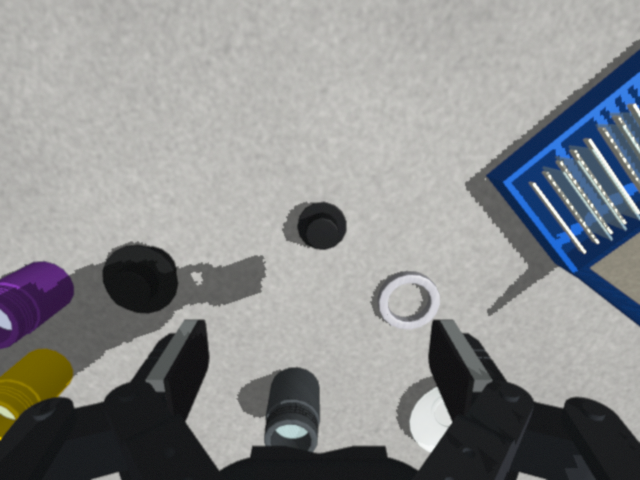

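The plug's knob top is at about (322,233), between the fingers. The barrel is at the bottom, at about (292,430).

```bash
sed -i "s/st\['finger_gap'\].round(4)/st['finger_gap']/" look.py
python3 - <<'E'
from h import *
import pickle
st=pickle.load(open('pics/w1.pkl','rb'))
im=cv2.imread('pics/w1.png'); cv2.imwrite('pics/w1c.png',cv2.resize(im[180:280,260:390],None,fx=6,fy=6,interpolation=cv2.INTER_CUBIC))
print(unproj('wrist',(322,233),.038,st),unproj('wrist',(292,432),.064,st),st['tcp_pos'],proj('wrist',[[.472,.218,.038]],st))
E
```

```text
[0.47442268 0.22124017 0.038     ] [0.61123944 0.14734904 0.064     ] [0.47303757 0.21780466 0.15926233] [[316.56304285 231.41798716]]
```

View pics/w1c.png

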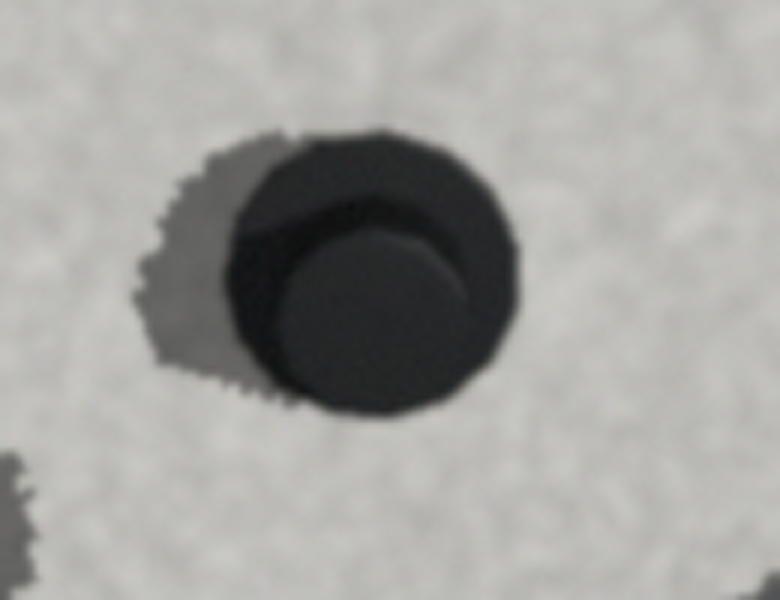

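```bash
python3 -m inch '[[0,0,0,0.074,0,0.3,0],[0,0,0,0,0,0.4,0],[0,0,0,0,0,0.4,0],[0,0,0,0,0,0.4,0],[0,0,0,0,0,0.4,0],[0,0,0,0,0,0.4,0],[0,0,0,0,0,0.25,0],[0,0,0,0,0,0.16,0],[0,0,0,0,0,0,0],[0,0,0,0,0,0,0]]' 20; python3 look.py w2
```

```text
clock: 2.7
tcp_pos: [0.4753, 0.2212, 0.0244]
orientation: [0.0, 0.818, 0.575, 0.0]
wrist_force: [0.3, 0.4, 0.4]
finger_gap: 0.0857
2.7 [0.4753 0.2212 0.0244] [0.34 0.37 0.36] 0.08565136102280435 
 [[ 3.385e-01  9.409e-01  8.000e-04]
 [ 9.409e-01 -3.385e-01  3.000e-04]
 [ 6.000e-04  7.000e-04 -1.000e+00]]
```

View pics/w2.png

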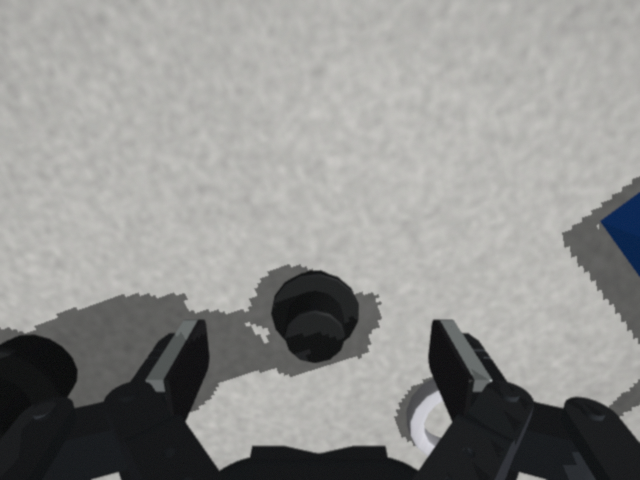

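The plug is centred between the pads, with its knob top at (316,336).

```bash
python3 - <<'E'
from h import *
import pickle
st=pickle.load(open('pics/w2.pkl','rb'))
for uv,z in(((315.5,336),.038),((315,310),.02)):
    p=unproj('wrist',uv,z,st); print(p,'tool',q2R(st['orientation']).T@(p-st['tcp_pos']))
E
python3 -m inch '[[0,0,0,0,0,0,0.5],[0,0,0,0,0,0,0.6],[0,0,0,0,0,0,0.7],[0,0,0,0,0,0,0.8],[0,0,0,0,0,0,0.85],[0,0,0,0,0,0,0.9],[0,0,0,0,0,0,1],[0,0,0,0,0,0,1],[0,0,0,0,0,0,1],[0,0,0,0,0,0,1]]' 25; python3 look.py w3
```

```text
[0.47447971 0.22146187 0.038     ] tool [-4.99928924e-05 -8.79029723e-04 -1.36009597e-02]
[0.47313996 0.22161015 0.02      ] tool [-0.00037489 -0.0022022   0.00439795]
clock: 3.75
tcp_pos: [0.4751, 0.2208, 0.024]
orientation: [0.0, 0.818, 0.575, 0.0]
wrist_force: [-0.7, -2.2, 3.4]
finger_gap: 0.0227
3.75 [0.4751 0.2208 0.024 ] [-0.68 -2.19  3.39] 0.022740972086705342 
 [[ 3.390e-01  9.408e-01  3.000e-04]
 [ 9.408e-01 -3.390e-01  0.000e+00]
 [ 1.000e-04  3.000e-04 -1.000e+00]]
```

View pics/w3.png

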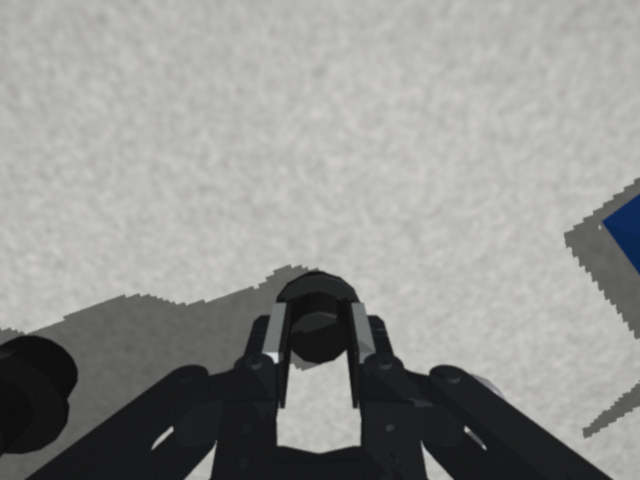

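The plug is gripped at its knob. I'll lift it and carry it to hover above the barrel.

```bash
python3 -m inch '[[0,0,0,0,0,-0.1,1],[0,0,0,0,0,-0.3,1],[0,0,0,0,0,-0.5,1],[0,0,0,0,0,-0.6,1],[0,0,0,0,0,-0.6,1],[0,0,0,0,0,-0.5,1],[0,0,0,0,0,-0.3,1],[0,0,0,0,0,0,1]]' && python3 -m inch '[[0,0,0,-0.05,0.2,0,1],[0,0,0,-0.06,0.4,0,1],[0,0,0,-0.06,0.4,0,1],[0,0,0,-0.06,0.4,0,1],[0,0,0,-0.06,0.4,0,1],[0,0,0,-0.06,0.4,0,1],[0,0,0,-0.06,0.4,0,1],[0,0,0,-0.06,0.4,0,1],[0,0,0,-0.06,0.2,0,1],[0,0,0,0,0,0,1],[0,0,0,0,0,0,1],[0,0,0,0,0,0,1]]'; python3 look.py w4
```

```text
clock: 4.6
tcp_pos: [0.4764, 0.2214, 0.1711]
orientation: [0.001, 0.818, 0.575, 0.002]
wrist_force: [0.2, -0.1, -0.4]
finger_gap: 0.023
clock: 5.8
tcp_pos: [0.6156, 0.142, 0.1685]
orientation: [-0.0, 0.818, 0.575, -0.0]
wrist_force: [0.5, -0.5, -0.7]
finger_gap: 0.0228
5.8 [0.6156 0.142  0.1685] [ 0.54 -0.55 -0.72] 0.022755687526214197 
 [[ 3.384e-01  9.410e-01 -1.100e-03]
 [ 9.410e-01 -3.384e-01  1.000e-04]
 [-2.000e-04 -1.100e-03 -1.000e+00]]
```

View pics/w4.png

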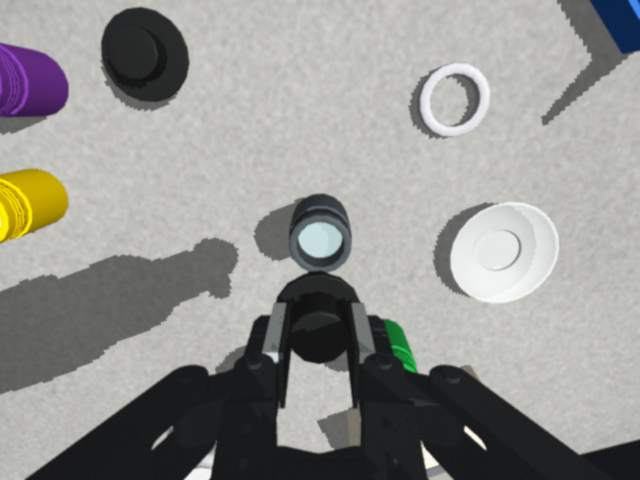

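The barrel mouth shows at about (320,241), clear of the plug. I'll zoom in to measure.

```bash
python3 - <<'E'
import cv2
im=cv2.imread('pics/w4.png'); im=cv2.convertScaleAbs(im,alpha=1.8,beta=20); cv2.imwrite('pics/w4c.png',cv2.resize(im[185:375,260:380],None,fx=3.15,fy=3.15,interpolation=cv2.INTER_CUBIC)); cv2.imwrite('pics/w4d.png',cv2.resize(im[190:275,270:370],None,fx=7,fy=7,interpolation=cv2.INTER_CUBIC))
E
```

```text
(no output)
```

View pics/w4c.png

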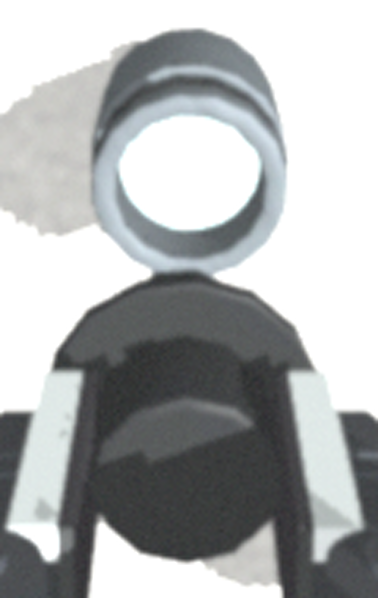

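View pics/w4d.png

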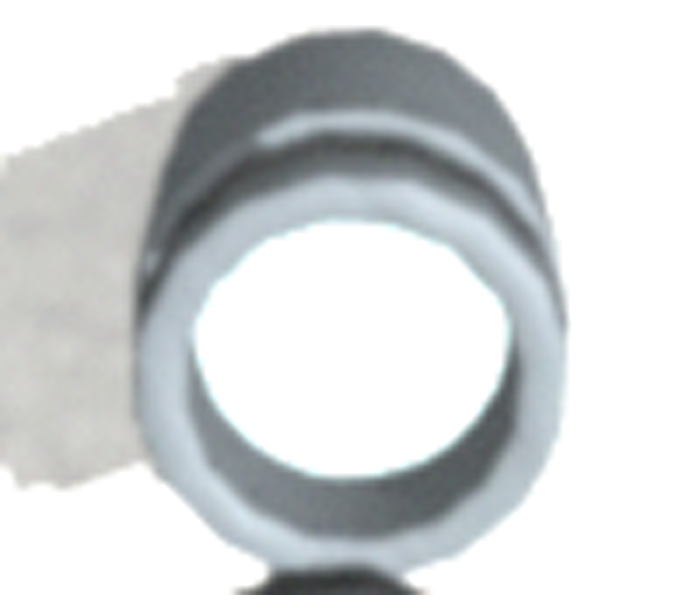

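```bash
python3 - <<'E'
from h import *
import pickle
st=pickle.load(open('pics/w4.pkl','rb'))
Rm=q2R(st['orientation']);T=st['tcp_pos']
p=unproj('wrist',(320.3,243.9),.064,st); b=Rm.T@(p-T); print('barrel',p,'tool',b)
a=np.linspace(0,2*np.pi,361)
def ring(y,z,r,x=0): return proj('wrist',(Rm@np.c_[x+r*np.cos(a),y+r*np.sin(a),0*a+z].T).T+T,st)
for y in(-.003,-.002,-.001,0,.001):
    k=ring(y,-.014,.012); s=ring(y,.004,.019)
    print(y,'knob bottom',k[:,1].max().round(1),'top',k[:,1].min().round(1),'x',k[:,0].mean().round(1),'shoulder top',min(s[:,1].min(),ring(y,.008,.019)[:,1].min()).round(1))
E
```

```text
barrel [0.61877282 0.14343109 0.064     ] tool [0.00240504 0.00264398 0.10449666]
-0.003 knob bottom 358.5 top 303.5 x 315.7 shoulder top 263.6
-0.002 knob bottom 360.7 top 305.9 x 315.7 shoulder top 265.8
-0.001 knob bottom 362.9 top 308.3 x 315.7 shoulder top 268.1
0 knob bottom 365.0 top 310.7 x 315.7 shoulder top 270.3
0.001 knob bottom 367.2 top 313.1 x 315.7 shoulder top 272.4
```

```bash
python3 -m inch '[[0,0,0,0.014,0.06,0.2,1],[0,0,0,0,0,0.4,1],[0,0,0,0,0,0.4,1],[0,0,0,0,0,0.3,1],[0,0,0,0,0,0.1,1],[0,0,0,0,0,0,1],[0,0,0,0,0,0,1]]'; python3 look.py w5; python3 - <<'E'
import cv2
im=cv2.imread('pics/w5.png'); im=cv2.convertScaleAbs(im,alpha=1.8,beta=20); cv2.imwrite('pics/w5c.png',cv2.resize(im[225:375,250:390],None,fx=4,fy=4,interpolation=cv2.INTER_CUBIC))
E
```

```text
clock: 6.55
tcp_pos: [0.62, 0.1415, 0.0995]
orientation: [0.0, 0.818, 0.575, 0.0]
wrist_force: [0.9, 0.2, 0.0]
finger_gap: 0.0226
6.55 [0.62   0.1415 0.0995] [0.93 0.22 0.  ] 0.02263577427270298 
 [[ 3.388e-01  9.409e-01  1.000e-03]
 [ 9.409e-01 -3.388e-01  2.000e-04]
 [ 6.000e-04  9.000e-04 -1.000e+00]]
```

View pics/w5c.png

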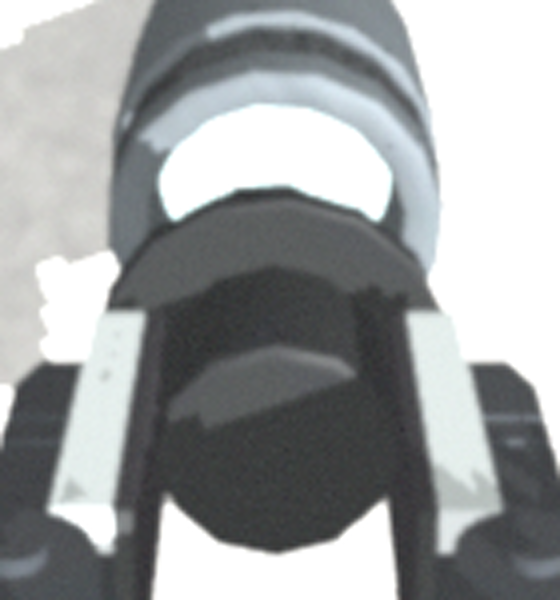

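```bash
python3 - <<'E'
from h import *
import pickle
st=pickle.load(open('pics/w5.pkl','rb'))
Rm=q2R(st['orientation']);T=st['tcp_pos']
a=np.linspace(0,2*np.pi,361)
def ring(y,z,r,x=0): return proj('wrist',(Rm@np.c_[x+r*np.cos(a),y+r*np.sin(a),0*a+z].T).T+T,st)
zr=T[2]-.064
for y in np.arange(-.003,.0031,.001):
    print(y.round(3),'rim outer top',ring(y,zr,.0215)[:,1].min().round(1),'inner',ring(y,zr,.016)[:,1].min().round(1),'shoulder',ring(y,.004,.019)[:,1].min().round(1),'knob bot',ring(y,-.014,.012)[:,1].max().round(1), 'rim x',ring(y,zr,.0215)[:,0].mean().round(1))
print(T)
E
```

```text
-0.003 rim outer top 237.5 inner 248.2 shoulder 267.3 knob bot 358.6 rim x 316.3
-0.002 rim outer top 239.5 inner 250.2 shoulder 269.6 knob bot 360.7 rim x 316.3
-0.001 rim outer top 241.4 inner 252.1 shoulder 271.8 knob bot 362.9 rim x 316.3
0.0 rim outer top 243.4 inner 254.0 shoulder 274.1 knob bot 365.0 rim x 316.4
0.001 rim outer top 245.3 inner 255.9 shoulder 276.3 knob bot 367.2 rim x 316.4
0.002 rim outer top 247.3 inner 257.8 shoulder 278.5 knob bot 369.3 rim x 316.4
0.003 rim outer top 249.2 inner 259.7 shoulder 280.7 knob bot 371.5 rim x 316.4
[0.61995311 0.14148814 0.09945087]
```

The plug and the barrel mouth are aligned to about 1 mm. I'll lower it in.

```bash
python3 -m inch '[[0,0,0,0,0,0.1,1],[0,0,0,0,0,0.1,1],[0,0,0,0,0,0.1,1],[0,0,0,0,0,0.1,1],[0,0,0,0,0,0,1]]'; python3 -m inch '[[0,0,0,0,0,0.04,1],[0,0,0,0,0,0.04,1],[0,0,0,0,0,0,1]]'
```

```text
clock: 7.1
tcp_pos: [0.6188, 0.1412, 0.0777]
orientation: [-0.0, 0.818, 0.575, -0.001]
wrist_force: [-0.6, 0.2, -0.6]
finger_gap: 0.0226
clock: 7.4
tcp_pos: [0.6195, 0.1413, 0.0746]
orientation: [-0.0, 0.818, 0.575, -0.0]
wrist_force: [0.3, 0.0, -0.8]
finger_gap: 0.0226
```

```bash
python3 -m inch '[[0,0,0,0,0,0.03,1],[0,0,0,0,0,0,1]]'; python3 -m inch '[[0,0,0,0,0,0.02,1],[0,0,0,0,0,0,1]]';python3 -m inch '[[0,0,0,0,0,0.02,1],[0,0,0,0,0,0,1]]'; python3 look.py w6
```

```text
clock: 7.6
tcp_pos: [0.6196, 0.1413, 0.0732]
orientation: [-0.0, 0.818, 0.575, 0.0]
wrist_force: [-0.5, 0.6, -0.1]
finger_gap: 0.0227
clock: 7.8
tcp_pos: [0.6197, 0.1413, 0.0724]
orientation: [0.0, 0.818, 0.575, 0.0]
wrist_force: [0.6, 0.8, -0.2]
finger_gap: 0.0228
clock: 8.0
tcp_pos: [0.62, 0.1414, 0.0721]
orientation: [0.0, 0.818, 0.575, 0.001]
wrist_force: [0.0, -0.2, 3.7]
finger_gap: 0.0227
8.0 [0.62   0.1414 0.0721] [ 0.01 -0.24  3.67] 0.022698861539504827 
 [[ 3.389e-01  9.408e-01  1.200e-03]
 [ 9.408e-01 -3.389e-01  3.000e-04]
 [ 7.000e-04  1.000e-03 -1.000e+00]]
```

View pics/w6.png

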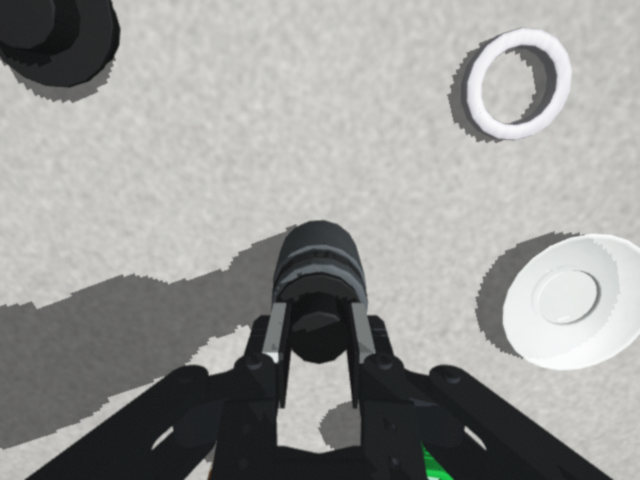

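The shoulder has landed: 3.7 N at the predicted height. I'll release the plug and rise straight up.

```bash
python3 -m inch '[[0,0,0,0,0,0,0.65],[0,0,0,0,0,0,0.6],[0,0,0,0,0,0,0.4],[0,0,0,0,0,0,0.2],[0,0,0,0,0,0,0],[0,0,0,0,0,0,0],[0,0,0,0,0,0,0]]'; python3 -m inch '[[0,0,0,0,0,-0.2,0],[0,0,0,0,0,-0.4,0],[0,0,0,0,0,-0.4,0],[0,0,0,0,0,-0.4,0],[0,0,0,0,0,-0.2,0],[0,0,0,0,0,0,0],[0,0,0,0,0,0,0]]'; python3 look.py w7;python3 - <<'E'
import cv2
im=cv2.imread('pics/w7.png'); im=cv2.convertScaleAbs(im,alpha=1.8,beta=20); cv2.imwrite('pics/w7c.png',cv2.resize(im[180:300,260:380],None,fx=5,fy=5,interpolation=cv2.INTER_CUBIC))
E
```

```text
clock: 8.75
tcp_pos: [0.6196, 0.1413, 0.0713]
orientation: [-0.0, 0.818, 0.575, 0.0]
wrist_force: [1.0, 0.0, 0.3]
finger_gap: 0.0855
clock: 9.45
tcp_pos: [0.6195, 0.1413, 0.151]
orientation: [-0.0, 0.818, 0.575, -0.0]
wrist_force: [0.2, 0.7, 0.7]
finger_gap: 0.0855
9.45 [0.6195 0.1413 0.151 ] [0.23 0.69 0.66] 0.08549225426967429 
 [[ 3.390e-01  9.408e-01 -1.000e-04]
 [ 9.408e-01 -3.390e-01  0.000e+00]
 [ 0.000e+00 -1.000e-04 -1.000e+00]]
```

View pics/w7c.png

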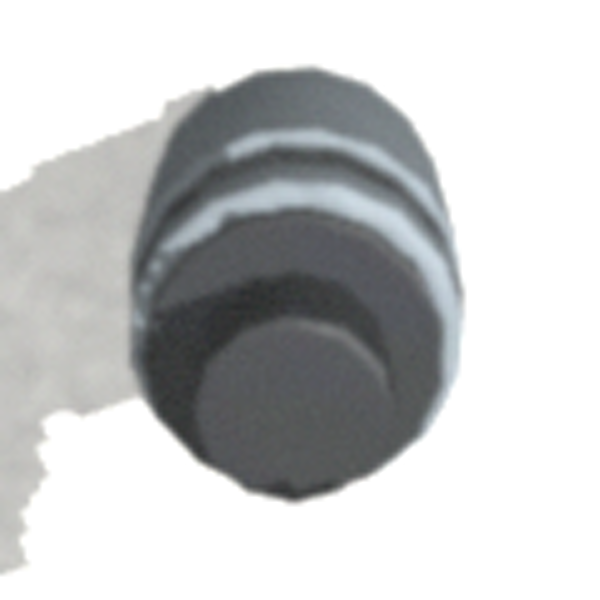

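The plug sits flush in the mouth. Next I'll descend around the barrel body and grip it.

```bash
python3 -m inch '[[0,0,0,0,-0.01,0.2,0],[0,0,0,0,0,0.4,0],[0,0,0,0,0,0.4,0],[0,0,0,0,0,0.4,0],[0,0,0,0,0,0.4,0],[0,0,0,0,0,0.4,0],[0,0,0,0,0,0.24,0],[0,0,0,0,0,0.1,0],[0,0,0,0,0,0,0],[0,0,0,0,0,0,0]]'; python3 -m inch '[[0,0,0,0,0,0,0.3],[0,0,0,0,0,0,0.35],[0,0,0,0,0,0,0.4],[0,0,0,0,0,0,0.45],[0,0,0,0,0,0,0.5],[0,0,0,0,0,0,0.55],[0,0,0,0,0,0,0.6],[0,0,0,0,0,0,0.7],[0,0,0,0,0,0,0.8],[0,0,0,0,0,0,0.8]]' 30; python3 look.py w8
```

```text
clock: 10.5
tcp_pos: [0.6196, 0.1416, 0.0249]
orientation: [0.0, 0.818, 0.575, 0.0]
wrist_force: [-0.9, -0.4, 0.0]
finger_gap: 0.0853
clock: 11.5
tcp_pos: [0.6195, 0.1417, 0.0249]
orientation: [0.0, 0.818, 0.575, 0.0]
wrist_force: [-1.1, 0.6, 4.5]
finger_gap: 0.0449
11.5 [0.6195 0.1417 0.0249] [-1.08  0.61  4.52] 0.044887860832266785 
 [[ 3.388e-01  9.409e-01  9.000e-04]
 [ 9.409e-01 -3.388e-01  3.000e-04]
 [ 6.000e-04  8.000e-04 -1.000e+00]]
```

View pics/w8.png

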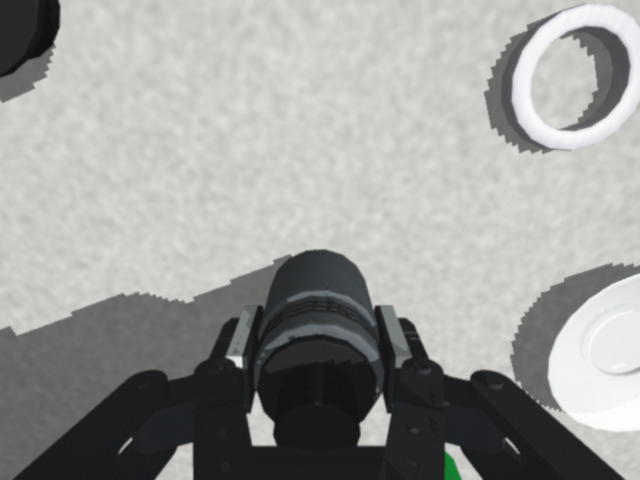

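The barrel is gripped, reading 44.9 mm, which is the same small offset as at the knob. I'll lift it and carry it.

```bash
python3 -m inch '[[0,0,0,0,0,0,1],[0,0,0,0,0,-0.1,1],[0,0,0,0,0,-0.2,1],[0,0,0,0,0,-0.3,1],[0,0,0,0,0,-0.4,1],[0,0,0,0,0,-0.4,1],[0,0,0,0,0,-0.4,1],[0,0,0,0,0,-0.3,1],[0,0,0,0,0,-0.1,1],[0,0,0,0,0,0,1]]' 45; python3 -m inch '[[0,0,0,-0.1,0.02,0,1],[0,0,0,-0.25,0.05,0,1],[0,0,0,-0.4,0.07,0,1],[0,0,0,-0.4,0.07,0,1],[0,0,0,-0.4,0.07,0,1],[0,0,0,-0.4,0.07,0,1],[0,0,0,-0.4,0.07,0,1],[0,0,0,-0.4,0.07,0,1],[0,0,0,-0.4,0.07,0,1],[0,0,0,-0.4,0.07,0,1],[0,0,0,-0.4,0.07,0,1],[0,0,0,-0.4,0.07,0,1]]'; python3 -m inch '[[0,0,0,-0.4,0.07,0,1],[0,0,0,-0.4,0.07,0,1],[0,0,0,-0.4,0.07,0,1],[0,0,0,-0.4,0.07,0,1],[0,0,0,-0.4,0.07,0,1],[0,0,0,-0.4,0.07,0,1],[0,0,0,-0.4,0.07,0,1],[0,0,0,-0.4,0.08,0,1],[0,0,0,-0.4,0.08,0,1],[0,0,0,-0.2,0.08,0,1],[0,0,0,-0.08,0.08,0,1],[0,0,0,0,0,0,1]]'; python3 -m inch '[[0,0,-0.2,0,0,0,1],[0,0,-0.4,0,0,0,1],[0,0,-0.5,0,0,0,1],[0,0,-0.5,0,0,0,1],[0,0,-0.5,0,0,0,1],[0,0,-0.5,0,0,0,1],[0,0,-0.5,0,0,0,1],[0,0,-0.5,0,0,0,1],[0,0,-0.5,0,0,0,1],[0,0,-0.4,0,0,0,1],[0,0,-0.15,0,0,0,1],[0,0,0,0,0,0,1]]'; python3 look.py w9
```

```text
clock: 12.55
tcp_pos: [0.6195, 0.1415, 0.1351]
orientation: [0.0, 0.818, 0.575, 0.001]
wrist_force: [0.1, 0.7, -2.1]
finger_gap: 0.0446
clock: 13.75
tcp_pos: [0.5803, -0.0778, 0.1333]
orientation: [-0.001, 0.818, 0.575, -0.001]
wrist_force: [0.6, -0.3, -2.4]
finger_gap: 0.0444
clock: 14.95
tcp_pos: [0.5539, -0.2729, 0.1338]
orientation: [-0.0, 0.818, 0.575, 0.0]
wrist_force: [-0.9, 0.6, -2.3]
finger_gap: 0.0444
clock: 16.15
tcp_pos: [0.5541, -0.2716, 0.1343]
orientation: [-0.0, 0.592, 0.806, 0.0]
wrist_force: [0.1, -0.2, -2.6]
finger_gap: 0.0443
16.15 [ 0.5541 -0.2716  0.1343] [ 0.12 -0.18 -2.6 ] 0.04430355002951619 
 [[-3.000e-01  9.539e-01 -1.000e-04]
 [ 9.539e-01  3.000e-01  3.000e-04]
 [ 3.000e-04  0.000e+00 -1.000e+00]]
```

View pics/w9.png

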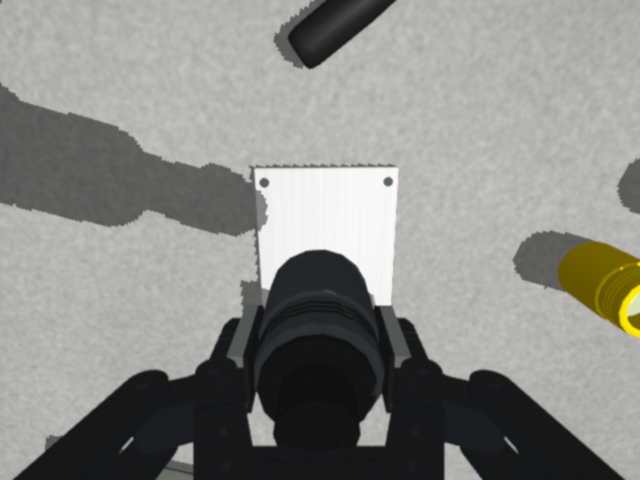

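The plate's near corners are at (254,167) and (398,167), and the orientation matches the plate. I'll work out the seat relative to the tool.

```bash
python3 - <<'E'
from h import *
import pickle
st=pickle.load(open('pics/w9.pkl','rb'))
Rm=q2R(st['orientation']);T=st['tcp_pos']
a=unproj('wrist',(254,167.5),.008,st);b=unproj('wrist',(398,167.5),.008,st)
m=(a+b)/2;d=b-a
print(a,b,np.linalg.norm(d), 'yaw of left dir',np.degrees(np.arctan2(d[1],d[0]))-90,'front mid tool',Rm.T@(m-T))
u=np.array([np.cos(np.radians(17.3)),np.sin(np.radians(17.3)),0]); print('seat',m+.09*u,'tool',Rm.T@(m+.09*u-T))
print('seat top cam tool',Rm.T@(np.array([.5936,-.254,.008])-T))
E
```

```text
[ 0.52445283 -0.32661522  0.008     ] [ 0.49490748 -0.23227727  0.008     ] 0.0988563482185032 yaw of left dir 17.389841903801553 front mid tool [ 0.00578832 -0.04470217  0.12629689]
seat [ 0.59560863 -0.2526825   0.008     ] tool [0.00554325 0.04529749 0.12629807]
seat top cam tool [0.00488896 0.04298615 0.12629783]
```

```bash
python3 -m inch '[[0,0,0,0.045,0,0.1,1],[0,0,0,0.045,0,0.3,1],[0,0,0,0,0,0.4,1],[0,0,0,0,0,0.4,1],[0,0,0,0,0,0.3,1],[0,0,0,0,0,0.2,1],[0,0,0,0,0,0.1,1],[0,0,0,0,0,0.1,1],[0,0,0,0,0,0.06,1],[0,0,0,0,0,0,1]]'; python3 -m inch '[[0,0,0,0,0,0.03,1],[0,0,0,0,0,0,1]]'; python3 -m inch '[[0,0,0,0,0,0.02,1],[0,0,0,0,0,0,1]]'
```

```text
clock: 17.2
tcp_pos: [0.5527, -0.2682, 0.0363]
orientation: [0.0, 0.592, 0.806, 0.0]
wrist_force: [0.1, 0.4, -3.1]
finger_gap: 0.0441
clock: 17.4
tcp_pos: [0.5528, -0.2683, 0.0351]
orientation: [0.0, 0.592, 0.806, 0.0]
wrist_force: [-0.1, 0.5, -2.8]
finger_gap: 0.045
clock: 17.6
tcp_pos: [0.5527, -0.2682, 0.0339]
orientation: [0.0, 0.592, 0.806, 0.0]
wrist_force: [0.4, -0.4, -2.0]
finger_gap: 0.0444
```

```bash
python3 -m inch '[[0,0,0,0,0,0.014,1],[0,0,0,0,0,0,1]]'; python3 -m inch '[[0,0,0,0,0,0.014,1],[0,0,0,0,0,0,1]]'; python3 look.py w10
```

```text
clock: 17.8
tcp_pos: [0.5527, -0.2682, 0.0331]
orientation: [0.0, 0.592, 0.806, 0.0]
wrist_force: [0.3, -0.4, -2.6]
finger_gap: 0.0448
clock: 18.0
tcp_pos: [0.5529, -0.2683, 0.0331]
orientation: [0.0, 0.592, 0.806, 0.0]
wrist_force: [-1.9, 0.9, 3.7]
finger_gap: 0.0444
18.0 [ 0.5529 -0.2683  0.0331] [-1.87  0.87  3.68] 0.04439213010904772 
 [[-2.988e-01  9.543e-01  8.000e-04]
 [ 9.543e-01  2.988e-01 -4.000e-04]
 [-6.000e-04  6.000e-04 -1.000e+00]]
```

View pics/w10.png

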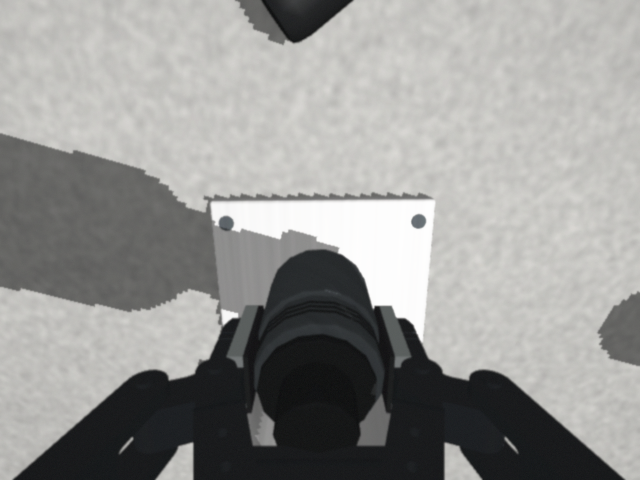

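The barrel is down on the plate at the predicted height and about 1 mm off centre. I'll release it and rise.

```bash
python3 - <<'E'
from h import *
import pickle
st=pickle.load(open('pics/w10.pkl','rb'))
Rm=q2R(st['orientation']);T=st['tcp_pos']
for uv in((295,42),(352,0),(262,0)): print(Rm.T@(unproj('wrist',uv,.01,st)-T))
E
python3 -m inch '[[0,0,0,0,0,0,0.45],[0,0,0,0,0,0,0.35],[0,0,0,0,0,0,0.2],[0,0,0,0,0,0,0],[0,0,0,0,0,0,0],[0,0,0,0,0,0,0]]'; python3 -m inch '[[0,0,0,0,0,-0.2,0],[0,0,0,0,0,-0.4,0],[0,0,0,0,0,-0.4,0],[0,0,0,0,0,-0.4,0],[0,0,0,0,0,-0.4,0],[0,0,0,0,0,-0.2,0],[0,0,0,0,0,0,0],[0,0,0,0,0,0,0]]'; python3 look.py w11
```

```text
[-0.00843564 -0.10685159  0.02299028]
[ 0.01302472 -0.12084127  0.02296848]
[-0.02040528 -0.12087288  0.02298826]
clock: 18.65
tcp_pos: [0.5526, -0.2682, 0.0323]
orientation: [-0.0, 0.592, 0.806, 0.0]
wrist_force: [-1.3, -0.8, 0.3]
finger_gap: 0.0855
clock: 19.45
tcp_pos: [0.5524, -0.268, 0.132]
orientation: [-0.0, 0.592, 0.806, 0.0]
wrist_force: [-0.5, -0.2, -0.3]
finger_gap: 0.0853
19.45 [ 0.5524 -0.268   0.132 ] [-0.51 -0.24 -0.33] 0.0853154344132762 
 [[-2.988e-01  9.543e-01 -2.000e-04]
 [ 9.543e-01  2.988e-01  2.000e-04]
 [ 2.000e-04 -1.000e-04 -1.000e+00]]
```

View pics/w11.png

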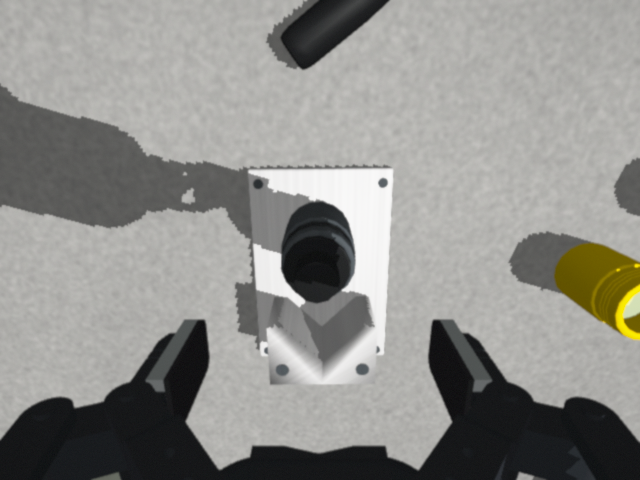

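The barrel stands upright before the V, nearly centred. I'll move behind it, shut the fingers and descend.

```bash
python3 -m inch '[[0,0,0,0.02,-0.15,0,0.5],[0,0,0,0,-0.3,0,1],[0,0,0,0,-0.3,0,1],[0,0,0,0,-0.13,0,1],[0,0,0,0,0,0,1],[0,0,0,0,0,0,1],[0,0,0,0,0,0,1],[0,0,0,0,0,0,1],[0,0,0,0,0,0,1]]' 45; python3 look.py w12
```

```text
clock: 20.4
tcp_pos: [0.5107, -0.2802, 0.1323]
orientation: [0.0, 0.592, 0.806, 0.0]
wrist_force: [-0.0, -0.6, 0.2]
finger_gap: -0.0001
20.4 [ 0.5107 -0.2802  0.1323] [-0.   -0.58  0.17] -8.718130400472029e-05 
 [[-2.993e-01  9.542e-01  1.000e-04]
 [ 9.542e-01  2.993e-01  1.000e-04]
 [ 0.000e+00  2.000e-04 -1.000e+00]]
```

View pics/w12.png

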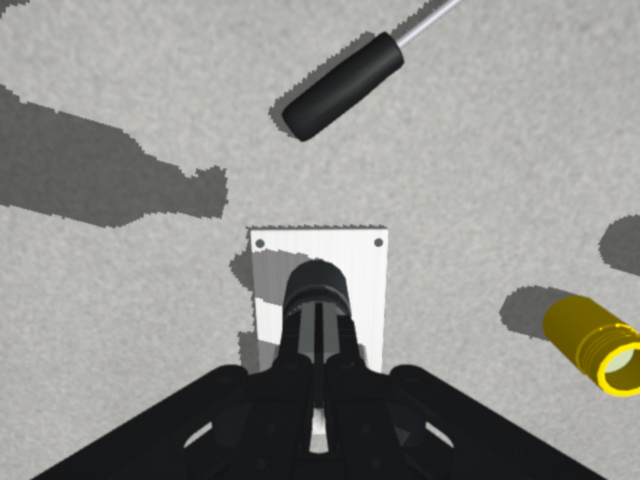

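```bash
python3 -m inch '[[0,0,0,0,0,0.15,1],[0,0,0,0,0,0.2,1],[0,0,0,0,0,0.2,1],[0,0,0,0,0,0.2,1],[0,0,0,0,0,0.1,1],[0,0,0,0,0,0,1]]'; python3 -m inch '[[0,0,0,0,0,0.2,1],[0,0,0,0,0,0.2,1],[0,0,0,0,0,0.2,1],[0,0,0,0,0,0.2,1],[0,0,0,0,0,0.2,1],[0,0,0,0,0,0.14,1],[0,0,0,0,0,0,1]]'; python3 look.py w13; python3 - <<'E'
from h import *
im=env.read_camera('scene'); cv2.imwrite('pics/s13.png',cv2.resize(im[200:300,130:270,::-1],None,fx=5,fy=5,interpolation=cv2.INTER_CUBIC))
E
```

```text
clock: 21.05
tcp_pos: [0.5096, -0.2799, 0.0885]
orientation: [-0.001, 0.592, 0.806, 0.0]
wrist_force: [0.1, -0.1, -0.3]
finger_gap: 0.0001
clock: 21.75
tcp_pos: [0.5095, -0.2797, 0.0314]
orientation: [-0.001, 0.592, 0.806, 0.0]
wrist_force: [-0.3, 1.0, -0.2]
finger_gap: -0.0
21.75 [ 0.5095 -0.2797  0.0314] [-0.27  0.98 -0.24] -2.6363539612937167e-05 
 [[-0.2988  0.9543 -0.0018]
 [ 0.9543  0.2988  0.0015]
 [ 0.002  -0.0013 -1.    ]]
```

View pics/w13.png

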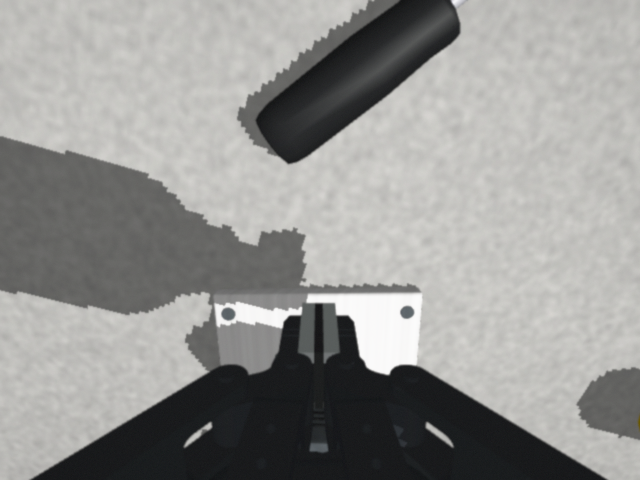

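View pics/s13.png

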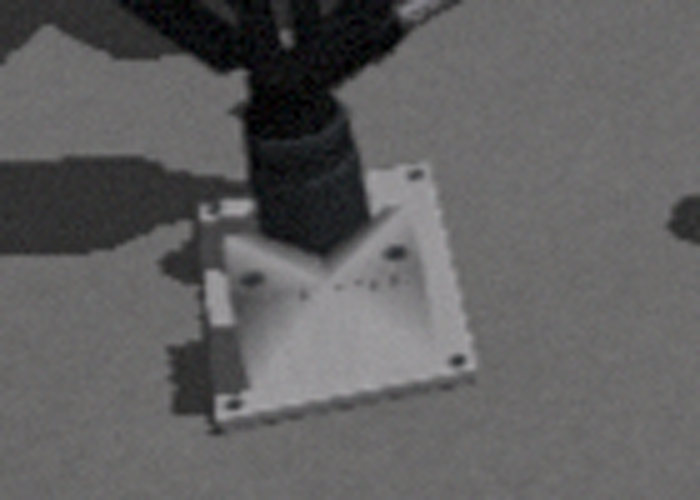

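The fingers are behind the barrel with clearance. I'll advance gently; the seat contact should come after about 55 mm.

```bash
python3 -m inch '[[0,0,0,0,0.05,0,1],[0,0,0,0,0.05,0,1],[0,0,0,0,0.05,0,1],[0,0,0,0,0.05,0,1],[0,0,0,0,0.05,0,1],[0,0,0,0,0.05,0,1]]'; python3 -m inch '[[0,0,0,0,0.06,0,1],[0,0,0,0,0.06,0,1],[0,0,0,0,0.06,0,1],[0,0,0,0,0.06,0,1],[0,0,0,0,0.06,0,1],[0,0,0,0,0.06,0,1],[0,0,0,0,0.06,0,1]]';  python3 -m inch '[[0,0,0,0,0.04,0,1],[0,0,0,0,0.04,0,1],[0,0,0,0,0.04,0,1]]'; python3 look.py w14
```

```text
clock: 22.45
tcp_pos: [0.5248, -0.2758, 0.0329]
orientation: [-0.0, 0.592, 0.806, -0.0]
wrist_force: [-1.4, 0.2, 1.1]
finger_gap: 0.0001
clock: 23.15
tcp_pos: [0.5449, -0.2695, 0.0328]
orientation: [-0.0, 0.592, 0.806, 0.0]
wrist_force: [-1.2, 0.5, 0.8]
finger_gap: 0.0
clock: 23.45
tcp_pos: [0.5505, -0.2677, 0.0328]
orientation: [-0.0, 0.592, 0.806, 0.0]
wrist_force: [-1.7, 0.2, 0.1]
finger_gap: 0.0001
23.45 [ 0.5505 -0.2677  0.0328] [-1.69  0.23  0.14] 0.00012458509660995157 
 [[-2.988e-01  9.543e-01 -0.000e+00]
 [ 9.543e-01  2.988e-01  2.000e-04]
 [ 2.000e-04 -0.000e+00 -1.000e+00]]
```

View pics/w14.png

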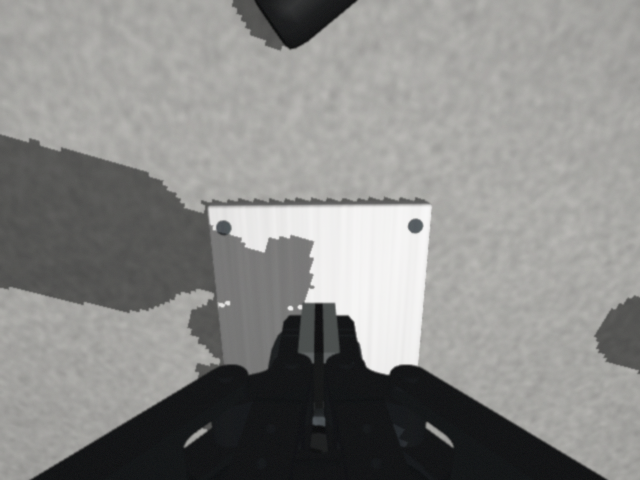

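```bash
python3 -m inch '[[0,0,0,0,0.03,0,1],[0,0,0,0,0.03,0,1],[0,0,0,0,0.03,0,1],[0,0,0,0,0.02,0,1],[0,0,0,0,0,0,1]]'; python3 -m inch '[[0,0,0,0,0.02,0,1],[0,0,0,0,0.02,0,1],[0,0,0,0,0,0,1]]';  python3 -m inch '[[0,0,0,0,0.02,0,1],[0,0,0,0,0.02,0,1],[0,0,0,0,0,0,1]]'
```

```text
clock: 24.0
tcp_pos: [0.5559, -0.2661, 0.0328]
orientation: [0.0, 0.592, 0.806, 0.0]
wrist_force: [0.2, -0.9, 0.7]
finger_gap: 0.0002
clock: 24.3
tcp_pos: [0.5577, -0.2655, 0.0328]
orientation: [0.0, 0.592, 0.806, 0.0]
wrist_force: [-0.6, -0.5, -0.9]
finger_gap: -0.0003
clock: 24.6
tcp_pos: [0.5596, -0.2649, 0.0329]
orientation: [0.0, 0.592, 0.806, 0.0]
wrist_force: [0.2, 0.1, -0.2]
finger_gap: -0.0005
```

```bash
for i in 1; do :; done; python3 -m inch '[[0,0,0,0,0.02,0,1],[0,0,0,0,0,0,1]]'; python3 -m inch '[[0,0,0,0,0.02,0,1],[0,0,0,0,0,0,1]]';  python3 -m inch '[[0,0,0,0,0.02,0,1],[0,0,0,0,0,0,1]]'
```

```text
clock: 24.8
tcp_pos: [0.56, -0.2646, 0.0328]
orientation: [-0.0, 0.592, 0.806, -0.0]
wrist_force: [-2.4, 0.0, 0.4]
finger_gap: 0.0002
clock: 25.0
tcp_pos: [0.5604, -0.2642, 0.0328]
orientation: [-0.001, 0.592, 0.806, -0.001]
wrist_force: [-4.9, -0.6, 3.2]
finger_gap: 0.0004
clock: 25.2
tcp_pos: [0.5606, -0.2637, 0.0328]
orientation: [-0.001, 0.592, 0.806, -0.001]
wrist_force: [-8.3, -0.4, 5.1]
finger_gap: -0.0001
```

Contact is building. I'll look before pressing further.

```bash
python3 look.py w15; python3 - <<'E'
from h import *
im=env.read_camera('scene'); cv2.imwrite('pics/s15.png',cv2.resize(cv2.convertScaleAbs(im[200:300,130:270,::-1],alpha=1.8),None,fx=5,fy=5,interpolation=cv2.INTER_CUBIC))
im=env.read_camera('top'); cv2.imwrite('pics/t15.png',cv2.resize(cv2.convertScaleAbs(im[195:315,385:505,::-1],alpha=1.5),None,fx=5,fy=5,interpolation=cv2.INTER_CUBIC))
print(env.get_state())
E
```

```text
25.2 [ 0.5606 -0.2637  0.0328] [-8.26 -0.36  5.06] -8.778785967338215e-05 
 [[-2.984e-01  9.544e-01 -3.300e-03]
 [ 9.544e-01  2.984e-01  4.000e-04]
 [ 1.400e-03 -3.000e-03 -1.000e+00]]
{'clock': 25.35, 'joint_pos': array([-0.56863853,  0.52325431, -0.14140279,  0.90905845, -0.00132709,
       -0.8716334 ]), 'qvel': array([-6.86031955e-05, -1.34491654e-04, -1.67674676e-03,  8.74865978e-04,
        8.15414821e-04, -7.08236482e-04]), 'tau': array([ 1.87569223e+00, -5.37353075e+01,  2.80773050e+01, -2.44298056e+00,
        1.06670257e+00,  1.67481444e-02]), 'tcp_pos': array([ 0.56060583, -0.26378733,  0.03281472]), 'orientation': array([-1.41322994e-03,  5.92290622e-01,  8.05722811e-01, -7.57321916e-04]), 'wrist_force': array([-6.26832594, -0.0298888 ,  4.21409744]), 'ft_torque': array([-0.02728128,  1.30444478, -0.03166481]), 'finger_gap': -8.242626877121495e-05}
```

View pics/s15.png

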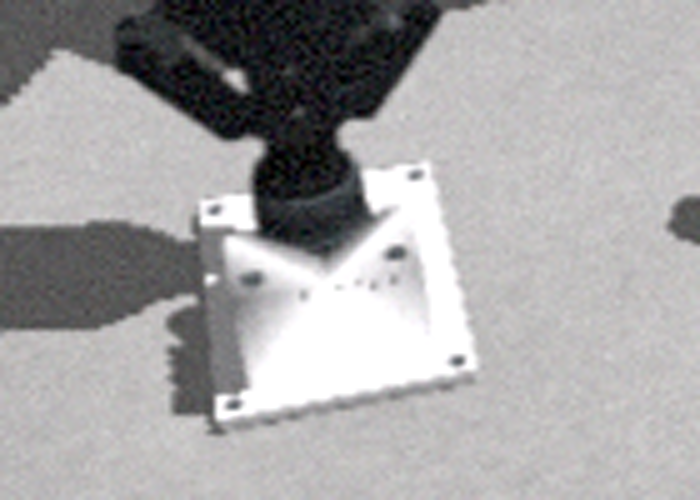

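View pics/t15.png

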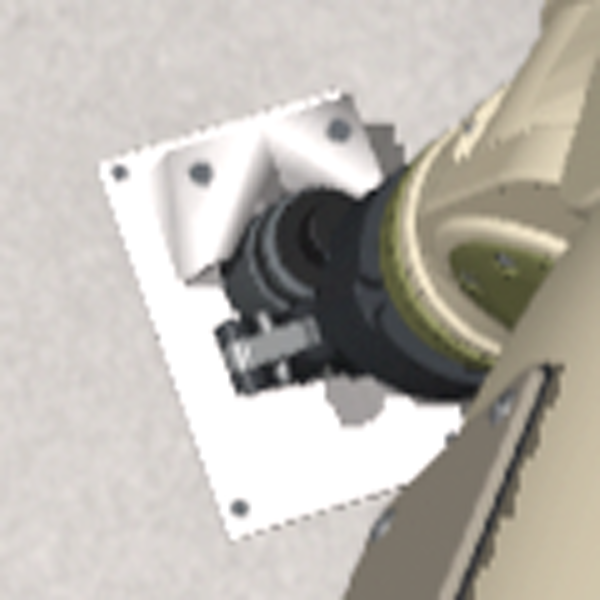

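The barrel is upright in the V, with the fingers directly behind it. I'll increase the push.

```bash
python3 -m inch '[[0,0,0,0,0.02,-0.01,1],[0,0,0,0,0,0,1]]'; python3 -m inch '[[0,0,0,0,0.02,-0.01,1],[0,0,0,0,0,0,1],[0,0,0,0,0,0,1]]'; python3 -m inch '[[0,0,0,0,0,0,1],[0,0,0,0,0,0,1],[0,0,0,0,0,0,1]]'
python3 - <<'E'
from h import *
u=np.array([.954,.299,0]);s=np.array([.5945,-.2535,0])
t0=cv2.imread('pics/top0.png')
im=env.read_camera('top')[:,:,::-1].copy(); cv2.imwrite('pics/t16.png',im)
a=np.linspace(0,2*np.pi,60)
st=env.get_state();T=st['tcp_pos'];print(T,st['wrist_force'],'along',(s-T)@u,'lat',(T-s)@np.array([-.299,.954,0]))
c=cv2.resize(cv2.convertScaleAbs(im[205:275,405:475],alpha=1.8,beta=15),None,fx=8,fy=8,interpolation=cv2.INTER_CUBIC); cv2.imwrite('pics/t16c.png',c)
# seat from top camera itself
s=np.array([.5923,-.2560])
for z,r in((.072,.0215),(.076,.019),(.094,.012)):
    p=proj('top',np.c_[s[0]+r*np.cos(a),s[1]+r*np.sin(a),0*a+z]); p=((p-[405,205]+.5)*8).astype(int)
    cv2.polylines(c,[p],True,(0,0,255),1)
cv2.imwrite('pics/t16d.png',c)
E
```

```text
clock: 25.55
tcp_pos: [0.5618, -0.2631, 0.0328]
orientation: [-0.002, 0.592, 0.806, -0.0]
wrist_force: [-6.4, 0.1, 2.5]
finger_gap: 0.0
clock: 25.85
tcp_pos: [0.5618, -0.263, 0.0329]
orientation: [-0.002, 0.592, 0.806, -0.001]
wrist_force: [-7.6, -0.2, 0.9]
finger_gap: 0.0002
clock: 26.15
tcp_pos: [0.5618, -0.263, 0.0329]
orientation: [-0.002, 0.592, 0.806, -0.001]
wrist_force: [-8.1, -0.7, 0.6]
finger_gap: 0.0001
[ 0.561798   -0.26303357  0.03291396] [-8.13494162 -0.51430792  0.67666069] along 0.034048246771426635 lat 0.0006828681488393281
```

View pics/t16c.png

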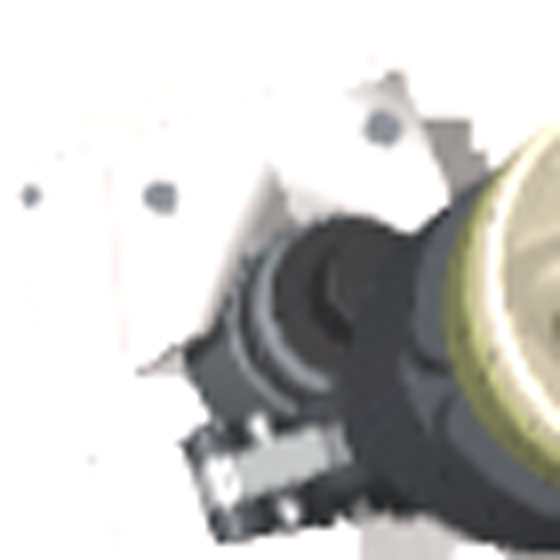

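View pics/t16d.png

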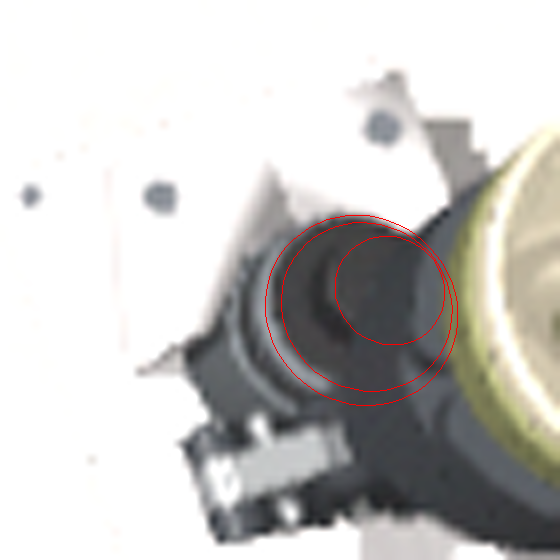

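The contact position matches the seated geometry: 34.0 mm behind the seat, with about 8 N of push and 2 N of sideways load. I'll trim the sideways load and bring the push up to about 10 N.

```bash
python3 -m inch '[[0,0,0,0.014,0.016,0,1],[0,0,0,0,0,0,1],[0,0,0,0,0,0,1],[0,0,0,0,0,0,1],[0,0,0,0,0,0,1]]'; python3 -m inch '[[0,0,0,0,0,0,1],[0,0,0,0,0,0,1],[0,0,0,0,0,0,1],[0,0,0,0,0,0,1],[0,0,0,0,0,0,1]]'
```

```text
clock: 26.7
tcp_pos: [0.5618, -0.263, 0.033]
orientation: [-0.002, 0.593, 0.805, -0.002]
wrist_force: [-9.7, -3.3, 1.9]
finger_gap: 0.0004
clock: 27.2
tcp_pos: [0.5618, -0.263, 0.033]
orientation: [-0.002, 0.593, 0.805, -0.002]
wrist_force: [-10.1, -2.6, 1.3]
finger_gap: -0.0001
```

Push is 10.4 N along the V axis with about 0.5 N sideways, and the position did not change as the force rose, so it is rigidly seated. One last look before handing in.

```bash
python3 - <<'E'
from h import *
im=env.read_camera('scene'); cv2.imwrite('pics/s17.png',cv2.resize(cv2.convertScaleAbs(im[195:295,140:280,::-1],alpha=2.2,beta=10),None,fx=5,fy=5,interpolation=cv2.INTER_CUBIC))
t=env.read_camera('top')[:,:,::-1]; cv2.imwrite('pics/t17.png',t); st=env.get_state(); print(st['clock'],st['wrist_force'],st['tcp_pos'])
E
```

```text
27.3 [-8.70802976 -3.18254207  1.04473034] [ 0.56182191 -0.26295444  0.03293382]
```

View pics/s17.png

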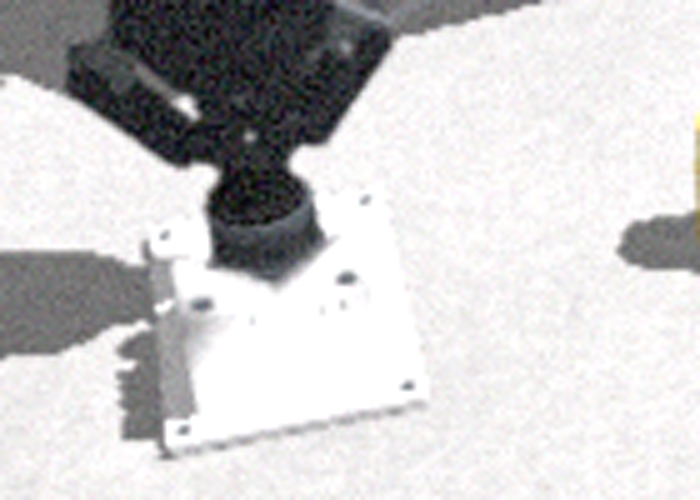

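View pics/t17.png

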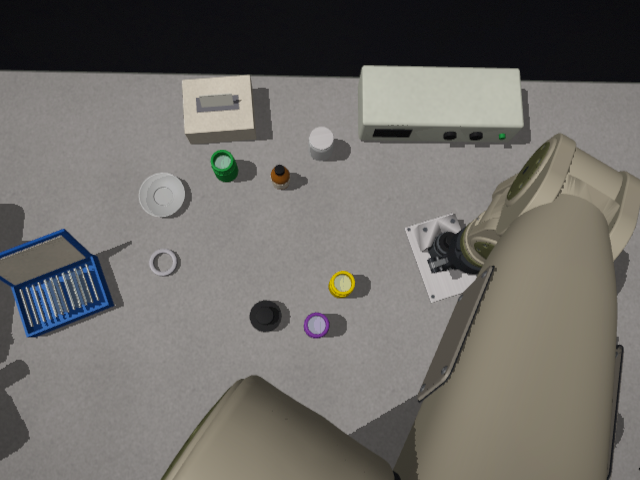

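The capped barrel stands upright and centred in the V, with its rim lit evenly around the plug's shoulder, and the bystanders in view have not moved. Handing in.

```bash
python3 -c "
from workcell import env
env.hand_in()"
```

```text
the job is handed in; nothing more can be done
```

I set the plug in the barrel and let go of it; its shoulder landed at the predicted height with about 3.7 N. I then stood the capped barrel on the foot plate about 45 mm before the V and pushed it in from behind with closed fingers. I handed in at about 27.3 s, still pressing.

- **Push:** the last readings were about 9 to 10 N along the V axis with 0.5 N or less sideways. Both faces should therefore be loaded at about 6 to 7 N each; this is worked out, because the face forces cannot be read directly.
- **Seat:** the fingers stopped 34.0 mm behind the estimated seat, exactly where they should be for a seated barrel, and did not move as the push rose.
- **Pictures:** the barrel looked upright, the plug flush and the visible bystanders unmoved. The screwdriver was hidden behind the arm in the final top view. It was clear of the gripper in the earlier wrist pictures.
- **Disagreement:** the top camera put the barrel about 1.6 mm off its predicted seated spot in each direction. That fits the calibration error and the 1.6 mm misfit of my plate measurement, but it leaves the 3 mm seat tolerance less certain from pictures alone.

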